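Point out the empty blister pocket and log the reject

TASK

Inspect the blister card in the blue tray: point straight down at its one empty pocket, holding the fingertips two to four centimetres above it for at least a second and a half, then press the red reject button on the white result box right down and let it come back up. Come down over the empty pocket and rise again before moving away, pointing at no other pocket. Do not touch the card, its lozenges or tray, do not press the green button, and leave everything else on the bench where it stands.

Things in the scene. Friction and masses are not known exactly. Their poses are not given: they have to be found in the camera images.
- blister_card: shallow blue inspection tray, 112 x 178 mm, rim 10 mm high, fixed to the bench, with one silver blister card fixed in it (78 x 144 mm, foil face 6 mm above the bench). Origin under the tray's centre on the bench; y along its long side. The card has eight round pockets, 21 mm wide, in two rows of four: row spacing 34 mm (along x), 32 mm apart along y. Seven pockets hold a lozenge, one is empty
- empty_pocket: the one empty pocket of the card in the blue tray: a dark hole 20 mm wide with a torn silver rim, among the lozenges; it can be any of the eight pockets. Origin at the centre of the hole on the foil face, z up (torn foil stands up to 5 mm)
- tablet_1: red lozenge in its pocket, 21 mm wide, standing 7 mm above the foil; origin at the centre of its underside on the foil face, z up
- tablet_2: green lozenge in its pocket, 21 mm wide, standing 7 mm above the foil; origin at the centre of its underside on the foil face, z up
- tablet_3: yellow lozenge in its pocket, 21 mm wide, standing 7 mm above the foil; origin at the centre of its underside on the foil face, z up
- tablet_4: red lozenge in its pocket, 21 mm wide, standing 7 mm above the foil; origin at the centre of its underside on the foil face, z up
- tablet_5: green lozenge in its pocket, 21 mm wide, standing 7 mm above the foil; origin at the centre of its underside on the foil face, z up
- tablet_6: yellow lozenge in its pocket, 21 mm wide, standing 7 mm above the foil; origin at the centre of its underside on the foil face, z up
- tablet_7: red lozenge in its pocket, 21 mm wide, standing 7 mm above the foil; origin at the centre of its underside on the foil face, z up
- console: white result box fixed to the bench, 120 x 190 mm, 55 mm high, with a dark display and two round push buttons on top at x = -22 mm, 96 mm apart along its y; which button is on which side varies. Origin under its centre on the bench
- reject_top (a point): centre of the top face of the red push button (reject), 30 mm wide, 77 mm above the bench when up, standing 10 mm out of a black housing (46 mm wide, 12 mm high) on the white result box; it is pressed straight down
- reject (a joint): travel of the red button: 0 up, 0.006 m fully down; sprung, about 5 N at full travel, springs back when let go; it counts as pressed beyond 0.004
- accept_top (a point): centre of the top face of the green push button (accept), 30 mm wide, 77 mm above the bench when up, standing 10 mm out of a black housing (46 mm wide, 12 mm high) on the white result box; it is pressed straight down
- accept (a joint): travel of the green button: 0 up, 0.006 m fully down; sprung, about 5 N at full travel, springs back when let go; it counts as pressed beyond 0.004
- mortar: white ceramic mortar bowl, 116 mm wide, 70 mm high, standing on the bench (loose, to be left alone); origin under its middle
- pestle: white ceramic pestle, 130 mm long, 32 mm thick, lying on the bench; origin under its thick end (loose, to be left alone)
- dropper_bottle: white dropper bottle with a red cap, 40 mm wide, 85 mm high (loose, to be left alone); origin under its middle
- amber_jar: amber glass jar, 56 mm wide, 75 mm high (loose, to be left alone); origin under its middle
- beaker: empty glass beaker, 64 mm wide, 85 mm high (loose, to be left alone); origin under its middle
- scissors: steel scissors lying flat on the bench, 150 mm long, 8 mm high (loose, to be left alone); origin under its middle

How it is judged:
By the outcome, as a careful person would: the job done as asked, in the order asked, and still so for the second after the job is handed in, with the robot touching nothing.
It also fails if it takes over 42 s, if anything falls off the work surface, if the arm or the gripper's body presses on something with over 40 N, if the wrist force passes 120 N, or if a joint passes its speed limit or range.

ROBOT

A 6-joint arm with a two-finger parallel gripper is mounted at the origin on the work surface. World frame = base frame: x ahead of the robot, y to its left, z up, the work surface at z = 0. Lengths are in m, angles in rad, forces in N, time in s.
With the tool pointing down it reaches from about 0.35 to 0.975 m from the base axis. Payload 4.9 kg.
Tool frame: the origin (TCP) lies on the centre line of the jaws, within the pads' length; the fingertips stand 14 mm ahead of it and the grasp point (between the pads) lies 5 mm behind it; x points along the fingers, z is the direction in which the jaws open and shut, and the axes are right-handed (so a half turn about x gives the same grasp; the last joint's range is limited). The gripper opens to 85 mm and grips with 20 to 120 N. Pads are 22 mm wide; open, the fingers measure 114 mm over their backs; the gripper's body (76 mm by 85 mm) begins 54 mm behind the grasp point. The pads swing forward as they close: fully open they stand 13 mm farther back than shut.
Start: joints at [-1.404, 0.053, 1.613, -0, 1.476, -0.119], TCP at [0.176, -0.6, 0.245] pointing down, gripper open.
Joint ranges: [-3.01, 3.01], [-1.01, 2.22], [0.06, 2.58], [-1.02, 4.17], [0.09, 2.62], [-3.14, 3.14]. Speed limits (rad/s): [2.57, 2.57, 3.14, 3.14, 3.14, 3.14].

INTERFACE

Orientations are given as a rotation vector (axis times angle).
In Python, from station import ctrl gives the robot as it stands.
- The arm moves only by the tool move_arm, never from a script. Its argument "increments" is a list that holds one entry, the list of rows, each a list of 4 numbers: the shift along the tool's x, y, z in units of 25 cm (1.0 is 25 cm), then the turn about the tool's x in units of 90 degrees (1.0 is 90 degrees). A call has 1 to 20 rows; each row shifts and turns the commanded pose from where the row before left it, along the tool's axes as they then stand; what a row does not reach is not made up. A row lasts 1/12 s, in which the tool goes at most 41.7 mm and 7.16 degrees, less where a joint would pass 70% of its speed; a pose out of reach is approached as far as the arm can. A call with a number of a shift or a turn outside -1 to 1 is refused whole. A call with a gripper value outside its range is refused whole. "gripper" is the closure, from 0 (fully open) to 1 (shut), set as the call begins (left out, the last holds). The fingers move at their own pace and stop on an object; "squeeze" is the grip in N (left out, the last holds). Time passes only in rows, so rows that do not move let the fingers close. It gives the time, the measured TCP pose, the force and the opening at its end, in the units of the state.
- ctrl.get_obs(): the state, without advancing time (a new reading comes with each control period).
- ctrl.get_image(name): name is "side" or "top"; returns a dict with "pixels" (400x640x3 uint8, red, green, blue), "depth" (400x640 float32, m along the optical axis (not along the pixel's ray), 0 where there is no reading), "K" (3x3 intrinsics, pixels), "extrinsics" (4x4, takes a point from camera to world coordinates). Camera axes: x right, y up, looking along -z (the intrinsics and any distortion apply to the point x, -y, -z); pixel columns grow to the right and rows downward; lengths in m; the calibration is good to about 2 mm. A picture is of the moment at which its call begins.
- ctrl.finish_job(): hands the job in, once; it reports no verdict.
Trained networks look in the newest picture that a camera, given by its name, has taken for a name from the list of things; names that differ only in an ending like _2 or _b are one class to them, and where a whole thing is asked for, a point or a joint stands for the part that bears it (a point fixed in the world has none). Each returns a list of dicts, best first, with "score" (0 to 1); they miss things now and then, are a little off and sometimes report something else, mostly with a low value. They report only what shows in the picture. A call takes as long as a camera call.
- ctrl.trace(camera, target): "region" (400x640 bool, what is visible of it) and "pixel" ([row, column] in pixels, amid what is visible of it).
The state is a dict: "t": time; "q": joint angles; "dq": joint speeds; "effort": joint torques, N m; "tool_pos": TCP position; "tool_rot": TCP orientation; "contact_force": force on the tool from outside, world axes, zero at the start; "wrist_torque": the same for the moment, N m; "opening": finger opening in m.
Only numpy, scipy, OpenCV 4.12 (cv2) and the standard library are available. Lean on these libraries where they do the work, as an engineer would, in place of code of your own. Each camera call takes 0.05 s, during which the arm holds its last target. There are 200 camera calls.

## Working session

There is one attempt and no reset: what is moved stays moved. The work goes in short steps, Python scripts to look and compute and a tool call to move; the robot and the scene stay as the last step left them, time stands still between calls to the robot, and variables do not carry over. Pictures are saved under pics/ and viewed, about 8 in all and at most 12, crops included, and the job is handed in when it is done.

Besides the shell and the picture viewer there is one more tool, called after "Emit:" by a JSON object that holds its "api" and its "payload". move_arm: Moves the arm, as the interface text tells. Shifts and turns lie within -1 to 1; 1 stands for 25 cm of shift or 90 degrees of turn. Its arguments: {"type":"object","properties":{"increments":{"type":"array","items":{"type":"array","items":{"type":"array","items":{"type":"number","minimum":-1,"maximum":1}}}},"gripper":{"type":"number"},"squeeze":{"type":"number"}},"required":["increments"]}

```bash
mkdir -p pics; cat > h.py <<'E'
import numpy as np,cv2
from station import ctrl
def world(im,r,c,z=None):
    K,E=im["K"],np.array(im["extrinsics"]);r=np.asarray(r,float);c=np.asarray(c,float)
    d=np.stack([(c-K[0,2])/K[0,0],-(r-K[1,2])/K[1,1],-np.ones_like(r)],-1)@E[:3,:3].T
    if z is None: s=im["depth"][r.astype(int),c.astype(int)]
    else: s=(z-E[2,3])/d[...,2]
    return E[:3,3]+d*s[...,None]
E
python3 - <<'E'
from h import *
o=ctrl.get_obs();print(o["t"],o["tool_pos"],o["tool_rot"],o["opening"])
im=ctrl.get_image("top");cv2.imwrite("pics/top1.png",im["pixels"][:,:,::-1])
s=ctrl.get_image("side");cv2.imwrite("pics/side1.png",s["pixels"][:,:,::-1])
print(im["K"],im["extrinsics"])
for n,z in [("empty_pocket",.006),("reject_top",.077),("accept_top",.077),("blister_card",.006),("console",.055),("tablet_1",.013)]:
    for t in ctrl.trace("top",n)[:8]:
        r,c=np.nonzero(t["region"])
        print(n,round(t["score"],2),t["pixel"],r.size,world(im,*t["pixel"],z).round(4),world(im,*t["pixel"]).round(4))
E
```

```text
0.0 [ 0.17609755 -0.59905499  0.2440846 ] [ 0.99751387  1.33246803 -0.995182  ] 0.08509528503764481
[[381.69964721   0.         316.2234543 ]
 [  0.         381.69964721 198.57729271]
 [  0.           0.           1.        ]] [[-1.76786515e-02  9.92112165e-01 -1.24100435e-01  4.79317912e-01]
 [-9.99772756e-01 -1.90194778e-02 -9.62785705e-03  8.85971656e-04]
 [-1.19122396e-02  1.23902027e-01  9.92222952e-01  1.12233345e+00]
 [ 0.00000000e+00  0.00000000e+00  0.00000000e+00  1.00000000e+00]]
empty_pocket 0.59 [221.4, 357.3] 34 [ 0.5494 -0.1071  0.006 ] [ 0.5493 -0.1069  0.0082]
reject_top 0.39 [263.5, 189.7] 83 [0.4391 0.3574 0.077 ] [0.4392 0.3569 0.0785]
reject_top 0.23 [187.6, 207.6] 190 [0.6466 0.3124 0.077 ] [0.6583 0.3341 0.0041]
blister_card 0.87 [213.0, 373.4] 1956 [ 0.5732 -0.155   0.006 ] [ 0.5732 -0.155   0.0054]
blister_card 0.71 [246.2, 464.0] 1373 [ 0.4721 -0.4127  0.006 ] [ 0.4721 -0.4121  0.0078]
console 0.73 [248.1, 210.9] 2474 [0.4796 0.3067 0.055 ] [0.4796 0.3068 0.0547]
tablet_1 0.57 [207.9, 378.2] 38 [ 0.5872 -0.1685  0.013 ] [ 0.5872 -0.1684  0.0136]
tablet_1 0.41 [220.6, 379.5] 38 [ 0.5501 -0.1708  0.013 ] [ 0.5502 -0.1711  0.0114]
```

View pics/top1.png

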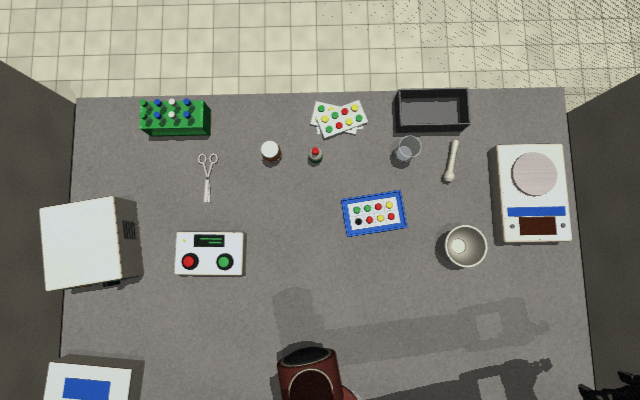

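View pics/side1.png

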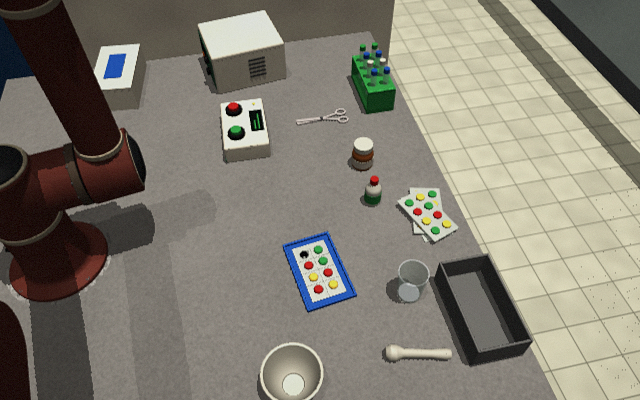

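The top view shows the tray at about (213,373) with its dark empty pocket at (221,358), which agrees with the network. The red button is at (262,190) and the green at (262,224). The loose cards at (118,338) are a distractor. The side view confirms the dark pocket at (255,305). Next I'll refine both targets.

```bash
python3 - <<'E'
from h import *
from scipy.spatial.transform import Rotation as R
o=ctrl.get_obs();print(R.from_rotvec(o["tool_rot"]).as_matrix().round(3))
im=ctrl.get_image("top");p=im["pixels"].astype(int)
t=ctrl.trace("top","blister_card")[0];r,c=np.nonzero(t["region"])
w=world(im,r,c,.008)[:,:2];rc=cv2.minAreaRect(w.astype(np.float32));print(rc)
def cen(m,z,box):
    k=np.zeros(m.shape,bool);a,b,cc,d=box;k[a:b,cc:d]=1
    r,c=np.nonzero(m&k);return r.size,r.mean(),c.mean(),world(im,r.mean(),c.mean(),z).round(4)
red=(p[:,:,0]>110)&(p[:,:,1]<60)
grn=(p[:,:,1]>100)&(p[:,:,0]<70)
print("red",cen(red,.077,(250,276,178,204)));print("green",cen(grn,.077,(250,276,212,238)))
print("dark",cen(p.sum(2)<110,.006,(214,230,350,366)))
ctr=np.array(rc[0]);a=np.array([.5494,-.1071])
best=[]
for th in np.radians(np.arange(0,180,1)):
  pass
bx=cv2.boxPoints(rc);e=[bx[1]-bx[0],bx[2]-bx[1]];L=max(e,key=np.linalg.norm);L=L/np.linalg.norm(L);S=np.array([-L[1],L[0]])
for i in(-48,-16,16,48):
  for j in(-17,17): 
    q=ctr+L*i/1e3+S*j/1e3
    if np.hypot(*(q-a))<.02: print("grid",q.round(4))
s=ctrl.get_image("side")
for n,z in [("empty_pocket",.006),("reject_top",.077)]:
    for t in ctrl.trace("side",n)[:2]: print(n,t["score"],t["pixel"],world(s,*t["pixel"],z).round(4))
cv2.imwrite("pics/crop.png",cv2.resize(im["pixels"][185:245,330:420,::-1],None,fx=8,fy=8))
E
```

```text
[[-0.     0.959  0.282]
 [ 0.     0.282 -0.959]
 [-1.     0.    -0.   ]]
((0.5732909440994263, -0.15605181455612183), (0.11717221885919571, 0.1801176369190216), 7.351930141448975)
red (90, np.float64(260.97777777777776), np.float64(188.05555555555554), array([0.446 , 0.3621, 0.077 ]))
green (64, np.float64(261.5625), np.float64(222.8125), array([0.4428, 0.2674, 0.077 ]))
dark (21, np.float64(221.23809523809524), np.float64(358.04761904761904), array([ 0.5499, -0.1093,  0.006 ]))
grid [ 0.5503 -0.1106]
empty_pocket 0.52 [251.8, 303.3] [ 0.5494 -0.1037  0.006 ]
```

View pics/crop.png

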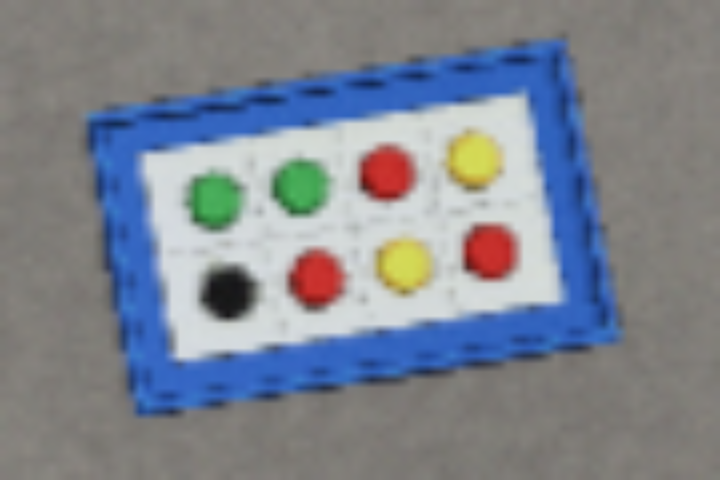

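The crop shows the black pocket at about (292,228), in the near-left corner of the card. That gives world (0.550, -0.109). I'll move with the gripper shut, approaching from the robot's side.

Emit:
{"api": "move_arm", "payload": {"increments": [[[0,0.045,-0.044,0],[0,0.089,-0.087,0],[0,0.089,-0.087,0],[0,0.089,-0.087,0],[0,0.089,-0.087,0],[0,0.089,-0.087,0],[0,0.089,-0.087,0],[0,0.089,-0.087,0],[0,0.089,-0.087,0],[0,0.089,-0.087,0],[0,0.089,-0.087,0],[0,0.089,-0.087,0],[0,0.089,-0.087,0],[0,0.089,-0.087,0],[0,0.089,-0.087,0],[0,0.089,-0.087,0],[0,0.089,-0.087,0],[0,0.089,-0.087,0],[0,0.045,-0.044,0],[0,0,0,0]]], "gripper": 1, "squeeze": 20}}

```text
t: 2.32
tool_pos: [0.4512, -0.1084, 0.2455]
tool_rot: [0.994, 1.332, -0.992]
contact_force: [-0.3, 0.2, -0.7]
opening: -0.0002
```

Emit:
{"api": "move_arm", "payload": {"increments": [[[0,0.063,0.019,0],[0,0.063,0.019,0],[0,0.063,0.019,0],[0,0.063,0.019,0],[0,0.063,0.019,0],[0,0.063,0.019,0],[0,0,0,0],[0,0,0,0],[0.07,0,0,0],[0.08,0,0,0],[0.08,0,0,0],[0.08,0,0,0],[0.08,0,0,0],[0.07,0,0,0],[0,0,0,0],[0,0,0,0],[0,0,0,0]]]}}

```text
t: 3.73
tool_pos: [0.5491, -0.112, 0.1317]
tool_rot: [0.997, 1.329, -0.996]
contact_force: [0.7, -0.2, 0.2]
opening: -0.0001
```

```bash
python3 - <<'E'
from h import *
o=ctrl.get_obs();print(o["t"],o["tool_pos"])
s=ctrl.get_image("side")
def proj(P):
    E=s["extrinsics"];q=E[:3,:3].T@(np.array(P)-E[:3,3]);K=s["K"];return (K[1,2]-K[1,1]*q[1]/-q[2],K[0,2]+K[0,0]*q[0]/-q[2])
p=o["tool_pos"]
print("tip",proj(p-[0,0,.014]),"tcp",proj(p),"pocket",proj([.55,-.109,.006]))
r,c=map(int,proj([.55,-.109,.06]))
cv2.imwrite("pics/s2.png",cv2.resize(s["pixels"][r-60:r+60,c-75:c+75,::-1],None,fx=5,fy=5));print(r-60,c-75)
E
```

```text
3.7333 [ 0.54914618 -0.11197156  0.13172166]
tip (np.float64(225.52950293206317), np.float64(302.20726078904784)) tcp (np.float64(221.51895860585674), np.float64(301.977383428017)) pocket (np.float64(253.65704557927359), np.float64(304.00400330797686))
180 228
```

View pics/s2.png

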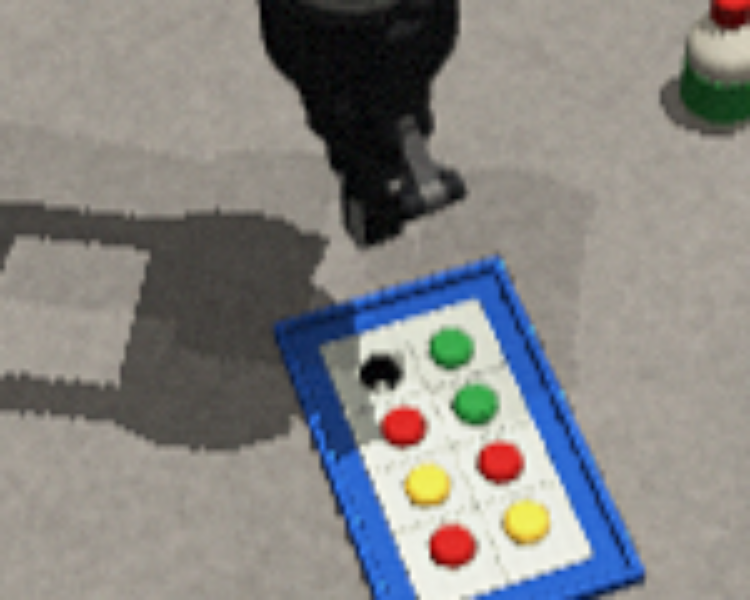

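The side view shows the shut fingertips above the near-left corner, with the hole at crop (381,372) as projected. The tip appears right of its projected spot (371,228), so I'll check the tip with depth data.

```bash
python3 - <<'E'
from h import *
for cam in("side","top"):
    s=ctrl.get_image(cam);r,c=np.mgrid[0:400,0:640];w=world(s,r,c)
    m=(abs(w[...,0]-.549)<.08)&(abs(w[...,1]+.112)<.08)&(w[...,2]>.06)&(s["depth"]>0)
    P=w[m]
    for a in np.arange(.09,.20,.01):
        k=P[(P[:,2]>=a)&(P[:,2]<a+.01)]
        if len(k): print(cam,a.round(2),len(k),k.min(0).round(3),k.max(0).round(3))
    if cam=="top":
        g=s
        for n,z in[("reject_top",.077),("accept_top",.077)]:
            for t in ctrl.trace("top",n)[:2]: print(n,t["score"],world(s,*t["pixel"],z).round(4))
        t=ctrl.trace("top","console")[0];r,c=np.nonzero(t["region"]);k=abs(world(s,r,c)[:,2]-.055)<.006
        print(cv2.minAreaRect(world(s,r[k],c[k],.055)[:,:2].astype(np.float32)))
        cv2.imwrite("pics/con.png",cv2.resize(s["pixels"][225:285,170:250,::-1],None,fx=9,fy=9))
E
```

```text
side 0.12 17 [ 0.538 -0.125  0.122] [ 0.56  -0.112  0.13 ]
side 0.13 30 [ 0.537 -0.127  0.13 ] [ 0.56  -0.109  0.139]
side 0.14 19 [ 0.537 -0.128  0.141] [ 0.547 -0.109  0.15 ]
side 0.15 5 [ 0.538 -0.121  0.15 ] [ 0.544 -0.11   0.155]
side 0.16 30 [ 0.531 -0.144  0.161] [ 0.555 -0.092  0.17 ]
side 0.17 53 [ 0.528 -0.154  0.17 ] [ 0.559 -0.078  0.18 ]
side 0.18 42 [ 0.527 -0.158  0.181] [ 0.558 -0.084  0.189]
side 0.19 42 [ 0.529 -0.165  0.19 ] [ 0.553 -0.101  0.2  ]
side 0.2 81 [ 0.529 -0.175  0.2  ] [ 0.578 -0.104  0.21 ]
top 0.17 1 [ 0.53  -0.09   0.172] [ 0.53  -0.09   0.172]
top 0.18 2 [ 0.53  -0.087  0.182] [ 0.532 -0.084  0.183]
top 0.19 1 [ 0.529 -0.081  0.194] [ 0.529 -0.081  0.194]
top 0.2 1 [ 0.536 -0.053  0.21 ] [ 0.536 -0.053  0.21 ]
reject_top 0.24 [ 0.7122 -0.3658  0.077 ]
accept_top 0.44 [0.4376 0.2674 0.077 ]
accept_top 0.22 [0.4408 0.3613 0.077 ]
((0.4668806195259094, 0.31151044368743896), (0.1895126849412918, 0.11810242384672165), 87.99042510986328)
```

View pics/con.png

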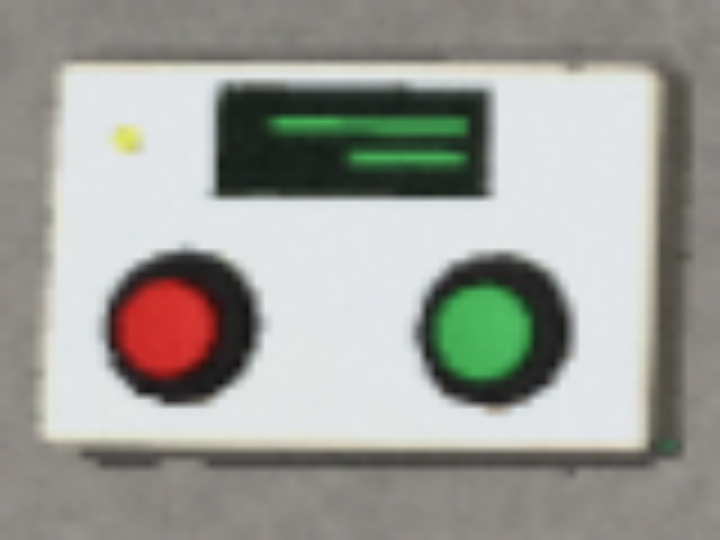

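The shut tips measure x 0.538–0.560 and reach down to about z 0.12, so they match the TCP with the 14 mm lead. The console crop shows the red button on the left at (166,328), world (0.4455, 0.361). I'll correct slightly, come down to a 30 mm gap and hold.

Emit:
{"api": "move_arm", "payload": {"increments": [[[0,0.008,-0.012,0],[0,0,0,0],[0.055,0,0,0],[0.055,0,0,0],[0.055,0,0,0],[0.055,0,0,0],[0.055,0,0,0],[0.05,0,0,0],[0,0,0,0],[0,0,0,0],[0,0,0,0],[0,0,0,0],[0,0,0,0],[0,0,0,0]]]}}

```text
t: 5.2
tool_pos: [0.5507, -0.1083, 0.05]
tool_rot: [0.996, 1.329, -0.995]
contact_force: [-0.6, 0.1, -0.5]
opening: 0.0001
```

```bash
python3 - <<'E'
from h import *
o=ctrl.get_obs();print(o["t"],o["tool_pos"])
s=ctrl.get_image("side")
cv2.imwrite("pics/s3.png",cv2.resize(s["pixels"][180:300,228:378,::-1],None,fx=5,fy=5))
E
```

```text
5.2 [ 0.55066718 -0.10826425  0.0500034 ]
```

View pics/s3.png

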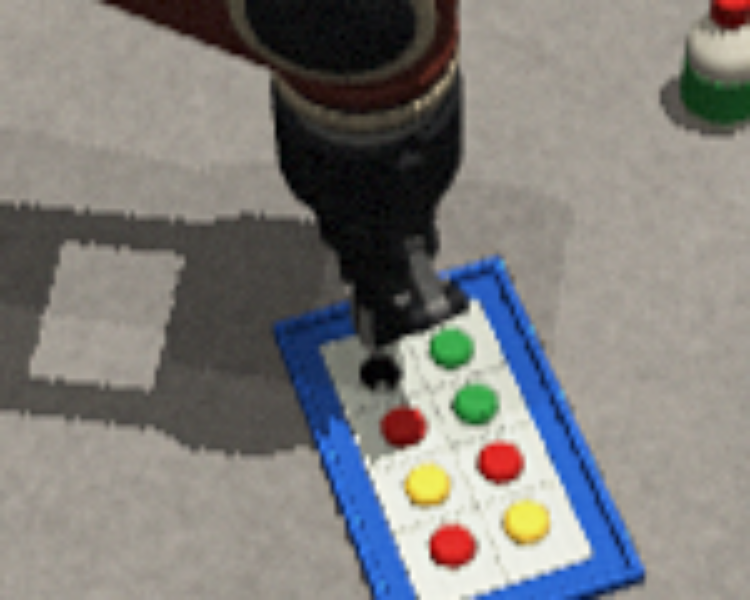

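The tips hang over the hole at crop (381,372), clear of the card. I'll hold for another 1.7 s, then rise straight up.

Emit:
{"api": "move_arm", "payload": {"increments": [[[0,0,0,0],[0,0,0,0],[0,0,0,0],[0,0,0,0],[0,0,0,0],[0,0,0,0],[0,0,0,0],[0,0,0,0],[0,0,0,0],[0,0,0,0],[0,0,0,0],[0,0,0,0],[0,0,0,0],[0,0,0,0],[0,0,0,0],[0,0,0,0],[0,0,0,0],[0,0,0,0],[0,0,0,0],[0,0,0,0]]]}}

```text
t: 6.92
tool_pos: [0.5501, -0.1081, 0.0491]
tool_rot: [0.996, 1.331, -0.996]
contact_force: [0.7, -0.5, 0.2]
opening: 0.0002
```

Emit:
{"api": "move_arm", "payload": {"increments": [[[-0.05,0,0,0],[-0.08,0,0,0],[-0.09,0,0,0],[-0.09,0,0,0],[-0.09,0,0,0],[-0.08,0,0,0],[-0.06,0,0,0],[-0.04,0,0,0],[0,0,0,0],[0,0,0,0]]]}}

```text
t: 7.75
tool_pos: [0.5502, -0.1081, 0.1947]
tool_rot: [0.996, 1.33, -0.996]
contact_force: [-1.1, 0.0, -0.6]
opening: -0.0002
```

Emit:
{"api": "move_arm", "payload": {"increments": [[[0,0.004,-0.06,0],[0,0.008,-0.12,0],[0,0.008,-0.12,0],[0,0.008,-0.12,0],[0,0.008,-0.12,0],[0,0.008,-0.12,0],[0,0.008,-0.12,0],[0,0.008,-0.12,0],[0,0.008,-0.12,0],[0,0.008,-0.12,0],[0,0.008,-0.12,0],[0,0.008,-0.12,0],[0,0.008,-0.12,0],[0,0.008,-0.12,0],[0,0.008,-0.12,0],[0,0.008,-0.12,0],[0,0.004,-0.06,0],[0,0,0,0],[0,0,0,0],[0,0,0,0]]]}}

```text
t: 9.42
tool_pos: [0.4447, 0.3608, 0.1928]
tool_rot: [0.994, 1.332, -0.998]
contact_force: [-0.2, 0.9, 0.0]
opening: 0.0001
```

Emit:
{"api": "move_arm", "payload": {"increments": [[[0.04,0,0,0],[0.08,0,0,0],[0.08,0,0,0],[0.08,0,0,0],[0.06,0,0,0],[0.04,0,0,0],[0,0,0,0],[0,0,0,0]]]}}

```text
t: 10.08
tool_pos: [0.4453, 0.3607, 0.0984]
tool_rot: [0.996, 1.331, -0.998]
contact_force: [0.5, -0.6, 0.4]
opening: -0.0001
```

```bash
python3 - <<'E'
from h import *
o=ctrl.get_obs();print(o["t"],o["tool_pos"])
s=ctrl.get_image("side")
cv2.imwrite("pics/s4.png",cv2.resize(s["pixels"][60:180,180:330,::-1],None,fx=5,fy=5))
E
```

```text
10.0833 [0.4453133  0.36074942 0.09844406]
```

View pics/s4.png

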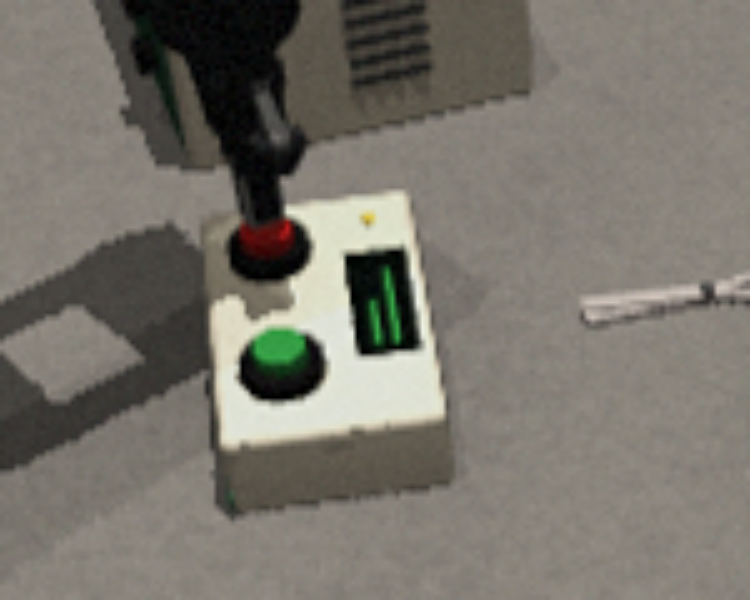

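The shut tips stand just over the red button at (266,232), well clear of the green one at (280,350). I'll press in small steps.

Emit:
{"api": "move_arm", "payload": {"increments": [[[0.008,0,0,0],[0.008,0,0,0],[0.008,0,0,0],[0.008,0,0,0],[0.008,0,0,0],[0.008,0,0,0],[0,0,0,0],[0,0,0,0],[0,0,0,0]]]}}

```text
t: 10.88
tool_pos: [0.4456, 0.3617, 0.0875]
tool_rot: [0.997, 1.331, -0.996]
contact_force: [0.3, 0.4, 3.3]
opening: 0.0004
```

Emit:
{"api": "move_arm", "payload": {"increments": [[[0.006,0,0,0],[0.005,0,0,0],[0,0,0,0],[0,0,0,0],[0,0,0,0]]]}}

```text
t: 11.3
tool_pos: [0.4457, 0.3617, 0.085]
tool_rot: [0.997, 1.331, -0.996]
contact_force: [-0.1, -1.1, 6.8]
opening: -0.0002
```

Emit:
{"api": "move_arm", "payload": {"increments": [[[0.006,0,0,0],[0,0,0,0],[0,0,0,0]]]}}

```text
t: 11.55
tool_pos: [0.4457, 0.3618, 0.0849]
tool_rot: [0.996, 1.331, -0.996]
contact_force: [-5.7, -2.0, 13.3]
opening: -0.0003
```

The button is on its stop: the force rose to 13 N with no further travel. I'll release it and rise.

Emit:
{"api": "move_arm", "payload": {"increments": [[[-0.01,0,0,0],[-0.02,0,0,0],[-0.03,0,0,0],[-0.06,0,0,0],[-0.08,0,0,0],[-0.09,0,0,0],[-0.09,0,0,0],[-0.06,0,0,0],[-0.03,0,0,0],[0,0,0,0],[0,0,0,0],[0,0,0,0],[0,0,0,0]]]}}

```text
t: 12.63
tool_pos: [0.4446, 0.361, 0.1983]
tool_rot: [0.994, 1.332, -0.999]
contact_force: [0.7, 0.4, -0.5]
opening: 0.0001
```

```bash
python3 - <<'E'
from h import *
o=ctrl.get_obs();print(o["t"],o["tool_pos"],o["contact_force"])
s=ctrl.get_image("side")
r,c=np.mgrid[0:400,0:640];w=world(s,r,c);p=s["pixels"].astype(int)
red=(p[...,0]>90)&(p[...,1]<60)&(abs(w[...,0]-.4455)<.025)&(abs(w[...,1]-.361)<.025)
print("red top z",np.percentile(w[red][:,2],[50,75,90]).round(4))
cv2.imwrite("pics/s5.png",s["pixels"][:,:,::-1])
E
```

```text
12.6333 [0.44455884 0.36098482 0.19829206] [ 0.71576069  0.36981011 -0.4869821 ]
red top z [0.0776 0.0787 0.0796]
```

View pics/s5.png

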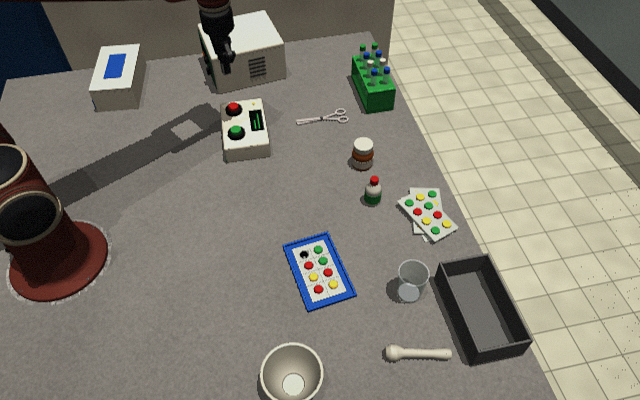

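The red button at (233,108) is up again at about 77 mm. Everything else is where it stood, and the arm is clear.

```bash
python3 -c "
from station import ctrl
print(ctrl.finish_job())"
```

```text
the job is handed in; nothing more can be done
None
```

The job is done and handed in at about 12.6 s of robot time; no verdict is reported.

- **Pocket:** I found the empty pocket in the card's near-left corner, at about (0.550, -0.109). With the gripper shut I came straight down and held the fingertips about 30 mm above the foil for over 2 s, then rose straight up.
- **Button:** I pressed the red reject button onto its stop. The wrist force rose from 7 to 13 N with no further travel. I then let go and rose clear.
- **Last checks:** The red button is back up at about 77–78 mm, the contact force is near zero, and the last side picture shows nothing else moved.
- **Disagreements:** The top-camera network placed the red button about 8 mm from where its colour and the console's geometry put it, and it missed the button in a later picture. I used the colour and geometry position. The side-camera network put the pocket about 5 mm off the top-view measurement, so I kept the top-view one, which matched the pocket grid to about 1 mm.

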